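# Preset the regulating valve on the classroom pump rig and hold it

### The arm

A 6-joint arm with a two-finger parallel gripper is mounted at the origin on the work surface. World frame = base frame: x ahead of the robot, y to its left, z up, the work surface at z = 0. Lengths are in m, angles in rad, forces in N, time in s.
With the tool pointing down it reaches from about 0.35 to 0.975 m from the base axis. Payload 4.9 kg.
Tool frame: the origin (TCP) lies midway between the tips of the shut fingers; the grasp point (between the pads) lies 19 mm behind it (manip.pinch_z is the x of the grasp point in the tool frame, in m); x points along the fingers, y is the direction in which the jaws open and shut, and the axes are right-handed (so a half turn about x gives the same grasp; the last joint's range is limited). The gripper opens to 85 mm and grips with 20 to 120 N. Pads are 22 mm wide; open, the fingers measure 114 mm over their backs; the gripper's body (76 mm by 85 mm) begins 54 mm behind the grasp point. The pads swing forward as they close: fully open they stand 13 mm farther back than shut.
Start: joints at [1.135, 0.053, 1.613, -0, 1.476, -0.119], TCP at [0.195, 0.594, 0.231] pointing down, gripper open.
Joint ranges: [-3.01, 3.01], [-1.01, 2.22], [0.06, 2.58], [-1.02, 4.17], [0.09, 2.62], [-3.14, 3.14]. Speed limits (rad/s): [2.57, 2.57, 3.14, 3.14, 3.14, 3.14].

### API

Orientations are given as a unit quaternion [w, x, y, z].
In Python, from plant import sensors, cams, workorder, manip gives the robot as it stands.
- The arm moves only by the tool drive_tool, never from a script. Its argument "series" is a list of rows, each an object of numbers: "x", "y", "z": the shift along the tool's x, y, z in units of 25 mm (1.0 is 25 mm); "ax", "ay", "az": the turn, a rotation vector about the tool's x, y, z in units of 5 degrees (1.0 is 5 degrees). A call has 1 to 5 rows; each row is the pose to reach, as a shift and turn from the pose commanded when the call began, along the tool's axes at that moment; what a row does not reach only later rows make up. A row lasts 1/12 s, in which the tool goes at most 41.7 mm and 7.16 degrees, less where a joint would pass 70% of its speed; a pose out of reach is approached as far as the arm can. A call with a gripper value outside its range is refused whole. "hand" is the opening, from 0 (shut) to 1 (fully open), set as the call begins (left out, the last holds). The fingers move at their own pace and stop on an object; the grip force is fixed at half the most. Time passes only in rows, so rows that repeat a pose let the fingers close. It gives the time, the measured TCP pose, the force and the opening at its end, in the units of the state.
- sensors.state(): the state, without advancing time (a new reading comes with each control period).
- cams.grab_frame(name): name is "side" or "top" or "wrist"; returns a dict with "img" (420x560x3 uint8, blue, green, red), "camera_matrix" (3x3 intrinsics, pixels), "cam_to_world" (4x4, takes a point from camera to world coordinates). Camera axes: x right, y down, z forward; pixel columns grow to the right and rows downward; lengths in m; the calibration is good to about 2 mm. The wrist camera is an equidistant fisheye: a pixel r from the principal point sees the ray r / f radians off the axis. A picture is of the moment at which its call begins. There is no depth.
- workorder.job_done(): hands the job in, once; it reports no verdict.
The state is a dict: "time": time; "joint_pos": joint angles; "joint_vel": joint speeds; "joint_efforts": joint torques, N m; "tool_pos": TCP position; "tool_rot": TCP orientation; "contact_force": force on the tool from outside, world axes, zero at the start; "ft_torque": the same for the moment, N m; "gripper_width": opening from 0.0 (shut) to 1.0 (fully open).
Only numpy, scipy, OpenCV 4.12 (cv2) and the standard library are available. Lean on these libraries where they do the work, as an engineer would, in place of code of your own. Each camera call takes 0.05 s, during which the arm holds its last target.

### The job

Preset the regulating valve on the pump rig for the lesson: by the black handle on its red handwheel, turn it clockwise until it is fully closed against its stop, then open it again by exactly two full turns. Finish still gripping the handle, keeping the wheel still at that setting so that it cannot creep while a partner locks it. Leave the robot kit, the mouse and the spanner where they lie on the desk.

Things in the scene. Friction and masses are not known exactly. Their poses are not given: they have to be found in the camera images.
- valve (a joint): Valve opening, rad: 0 = fully closed (a hard stop is felt), grows as the wheel turns counter-clockwise seen from above (opening), 6.283 per turn, far stop at 25.13 (4 turns). Starts 0.3 to 1.3 turns open. The wheel does not rise or sink as it turns; steady friction of about 0.12 N m (2.5 N at the handle); it stays where it is left.
- wheel_centre (a point): Centre of the red 3-spoke handwheel (111 mm over the rim, rim bar 15 mm thick), on its vertical axis, mid rim, 119 mm above the desk; the hub nut ends 14 mm above this point. It sits on a brass valve in the copper pipe of a pump rig fixed to the desk: clear tank, grey and blue pump, gauge, red board, all below 122 mm, on a grey board 210 x 484 mm.
- handle: Black upright revolving handle on the rim: round grip 21 mm across, 54 mm tall, spinning freely on its pin, so a gripper can keep its heading while the handle circles. Origin at the grip's centre, 48 mm from the wheel's axis, 159 mm above the desk; straight from 20 mm below to 19 mm above the origin; the rim's collar tops out 29 mm below it. Can be pinched from above in any heading.
- robot_kit: Small robot kit: a round red circuit board 110 mm across on two rubber wheels, 46 mm tall, standing on the desk beside the rig. Origin on the desk under its centre. To be left alone.
- mouse: Black and grey computer mouse, 95 x 56 x 32 mm, on the desk beside the rig. Origin at the centre of its underside. To be left alone.
- spanner: Steel open-ended spanner, 175 mm long, 7 mm thick, flat on the desk in front of the rig. Origin at the centre of its underside, x along its length. To be left alone.

How it is judged:
On the way:
1. the valve is turned fully closed, against its stop (value of joint valve below 0.08 rad), for 0.2 s.
At the end, for the whole second after the job is handed in: after standing fully closed (within 0.08 rad of the stop for 0.2 s), the valve is two turns open (12.57 rad, give or take 0.3 rad) and still, with the handle still gripped: fingers press on it with over 2 N, grasp point within 35 mm of its centre (value of joint valve between 12.27 and 12.87 rad and velocity of joint valve between -0.05 and 0.05 rad/s and contact force between the fingers and handle above 2 N and distance between the grasp point and handle below 0.035 m); the arm keeps its last pose, push and grip.
It fails at once if the robot kit is moved by more than 20 mm (distance of robot_kit from where it was at the start of the episode above 0.02 m).
It fails at once if the mouse is moved by more than 20 mm (distance of mouse from where it was at the start of the episode above 0.02 m).
It fails at once if the spanner is moved by more than 20 mm (distance of spanner from where it was at the start of the episode above 0.02 m).
It also fails if it takes over 67 s, if anything falls off the work surface, if the arm or the gripper's body presses on something with over 40 N, if the wrist force passes 120 N, or if a joint passes its speed limit or range.

## Working session

There is one attempt and no reset: what is moved stays moved. The work goes in short steps, Python scripts to look and compute and a tool call to move; the robot and the scene stay as the last step left them, time stands still between calls to the robot, and variables do not carry over. Pictures are saved under pics/ and viewed, and the job is handed in when it is done.

Besides the shell and the picture viewer there is one more tool, called after ">>>" by a JSON object that holds its "fn" and its "kwargs". drive_tool: Moves the arm, as the interface text tells. Its arguments: {"type":"object","properties":{"series":{"type":"array","items":{"type":"object","properties":{"x":{"type":"number"},"y":{"type":"number"},"z":{"type":"number"},"ax":{"type":"number"},"ay":{"type":"number"},"az":{"type":"number"}}}},"hand":{"type":"number"}},"required":["series"]}

```bash
ls; mkdir -p pics; python3 - <<'E'
from plant import sensors,cams,manip
import cv2
print(sensors.state(), manip.pinch_z)
for n in("top","side","wrist"):
    d=cams.grab_frame(n); cv2.imwrite(f"pics/{n}0.png",d["img"]); print(n,d["camera_matrix"],d["cam_to_world"])
E
```

```text
pics
{'time': 0.0, 'joint_pos': array([ 1.13499560e+00,  5.33383921e-02,  1.61431486e+00,  3.77702799e-07,
        1.47595092e+00, -1.19025579e-01]), 'joint_vel': array([-0.00136497,  0.00059425, -0.00197972,  0.0012378 ,  0.00080911,
       -0.00086033]), 'joint_efforts': array([ 1.40705743e-03, -3.93662953e+01, -3.70184541e+01,  6.01147599e-05,
        6.71793692e-03, -4.65264733e-06]), 'tool_pos': array([0.19444171, 0.59333379, 0.23006198]), 'tool_rot': array([ 0.69806059,  0.11084525,  0.69845039, -0.11221315]), 'contact_force': array([ 0.39567813,  0.63546447, -0.80195009]), 'ft_torque': array([ 0.01066627, -0.01027863,  0.00613117]), 'gripper_width': 1.0013563022867968} -0.0187
top [[431.07458614   0.         276.62403098]
 [  0.         431.07458614 202.94752525]
 [  0.           0.           1.        ]] [[ 0.00243865 -0.99798708  0.06337063  0.48726905]
 [-0.99998764 -0.0021591   0.00447958  0.0385303 ]
 [-0.00433374 -0.06338077 -0.99798001  1.12012943]
 [ 0.          0.          0.          1.        ]]
side [[485.84721127   0.         279.00308847]
 [  0.         485.84721127 206.95895497]
 [  0.           0.           1.        ]] [[ 0.82892362 -0.33648841  0.44683463 -0.12367733]
 [-0.55934703 -0.5044386   0.65777853 -0.95696813]
 [ 0.00406578 -0.79518379 -0.60635486  1.02698902]
 [ 0.          0.          0.          1.        ]]
wrist [[325.1922621    0.         280.1029677 ]
 [  0.         325.1922621  206.36334876]
 [  0.           0.           1.        ]] [[ 0.3124463   0.90808969  0.27883762  0.12290621]
 [ 0.94993067 -0.29775275 -0.09473656  0.61614669]
 [-0.00300463  0.2944765  -0.955654    0.37184396]
 [ 0.          0.          0.          1.        ]]
```

View pics/top0.png

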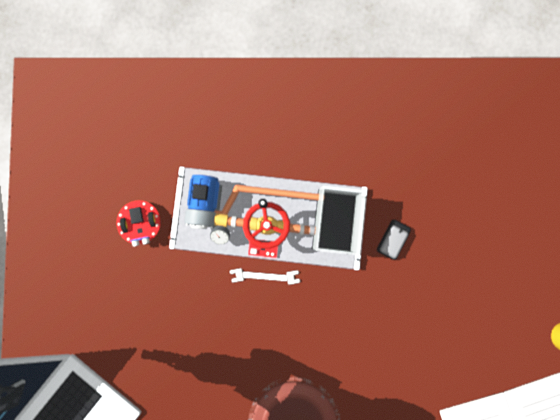

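View pics/side0.png

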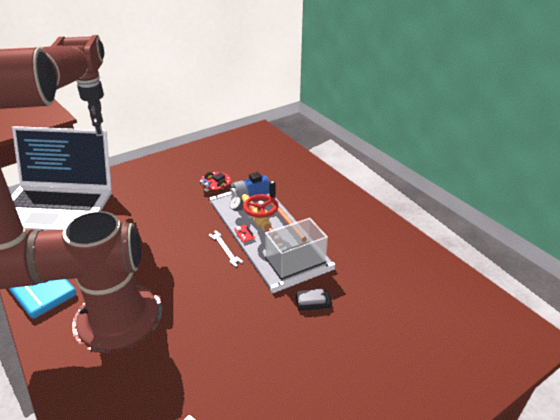

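The top view shows the wheel hub at about (266,225) and the handle top at about (263,203), on the far side of the wheel. In the side view the wheel is at (261,206) and the handle at (272,188). Next I'll turn these pixels into positions.

```bash
cat > h.py <<'E'
import numpy as np,cv2
def ray(d,u,v):
    K=d["camera_matrix"];T=d["cam_to_world"]
    r=T[:3,:3]@np.array([(u-K[0,2])/K[0,0],(v-K[1,2])/K[1,1],1]);return T[:3,3],r
def atz(d,u,v,z):
    o,r=ray(d,u,v);return o+r*(z-o[2])/r[2]
def proj(d,p):
    K=d["camera_matrix"];T=d["cam_to_world"]
    c=T[:3,:3].T@(np.array(p)-T[:3,3]);return K[0,0]*c[0]/c[2]+K[0,2],K[1,1]*c[1]/c[2]+K[1,2]
E
python3 - <<'E'
from plant import cams
from h import *
d=cams.grab_frame("top");s=cams.grab_frame("side")
def red(im):
    h=cv2.cvtColor(im,cv2.COLOR_BGR2HSV)
    return (((h[...,0]<6)|(h[...,0]>174))&(h[...,1]>190)&(h[...,2]>120)).astype(np.uint8)*255
a=cv2.resize(d["img"][180:290,110:430],None,fx=2.5,fy=2.5,interpolation=cv2.INTER_CUBIC)
b=cv2.resize(s["img"][160:260,200:340],None,fx=5,fy=5,interpolation=cv2.INTER_CUBIC)
cv2.imwrite("pics/a.png",a);cv2.imwrite("pics/b.png",b)
for n,f in(("t",d),("s",s)):
    m=red(f["img"]);k,l,st,c=cv2.connectedComponentsWithStats(m)
    for i in range(1,k):
        if st[i,4]>80: print(n,st[i],c[i])
for p in((266,225),(266,226)): print(atz(d,*p,0.119))
print(atz(d,263,203,.186), atz(s,261,206,.119),atz(s,272,183,.186))
E
```

```text
t [245 204  44  46 456] [265.29166667 229.46929825]
[0.49952574 0.06754499 0.119     ]
[0.49720913 0.06753572 0.119     ]
[0.54640704 0.07230979 0.186     ] [0.50190021 0.06294021 0.119     ] [0.54573321 0.0671597  0.186     ]
```

View pics/a.png

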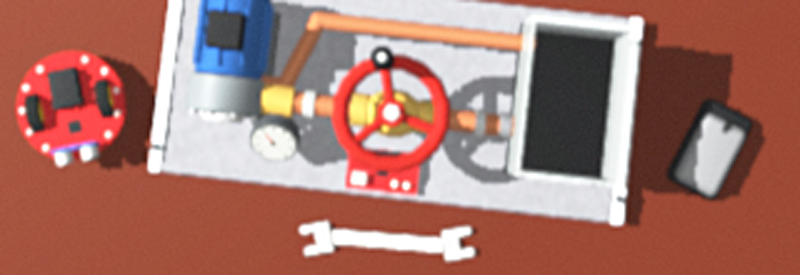

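View pics/b.png

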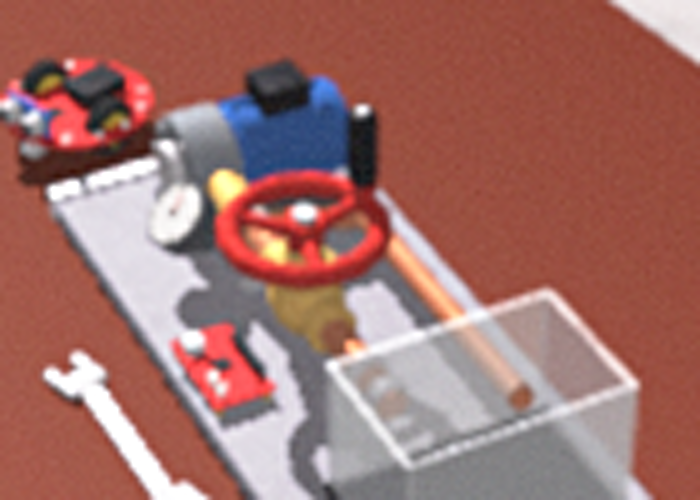

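```bash
python3 - <<'E'
from plant import sensors
from h import *
from scipy.spatial.transform import Rotation as Ro
s=sensors.state();q=s["tool_rot"];R=Ro.from_quat([q[1],q[2],q[3],q[0]]).as_matrix();print(R.round(4))
t=np.array([.547,.070,.25]);print(R.T@(t-s["tool_pos"])/.025, s["tool_pos"])
E
```

```text
[[-4.000e-04  3.115e-01  9.502e-01]
 [-9.000e-04  9.502e-01 -3.115e-01]
 [-1.000e+00 -1.000e-03 -1.000e-04]]
[ -0.758352   -15.51203825  19.91971979] [0.19459629 0.59362743 0.23071334]
```

View pics/wrist0.png

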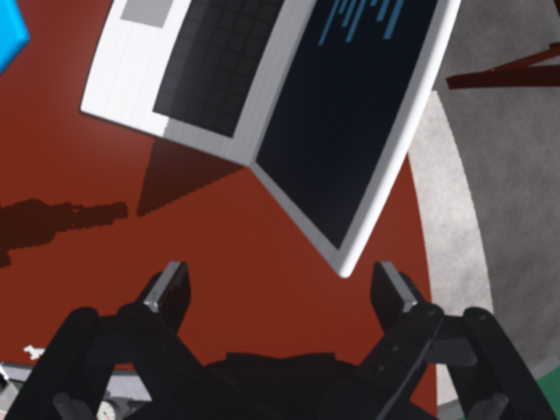

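The wrist view shows the laptop in the upper half and clear desk below, with the spanner end at (35,352). Tool +z (image down) leads away from the laptop, so I'll travel that way first.

>>> {"fn": "drive_tool", "kwargs": {"series": [{"x":-0.4,"z":1.6},{"x":-0.8,"z":3.2},{"x":-0.8,"z":4.7,"y":-0.5},{"x":-0.8,"z":6.0,"y":-1.4},{"x":-0.8,"z":7.2,"y":-2.4}], "hand": 1}}

```text
schema error: expected keys x, y, z, ax, ay, az
```

>>> {"fn": "drive_tool", "kwargs": {"series": [{"z":1.15,"y":-1.1},{"z":2.3,"y":-2.2},{"z":3.4,"y":-3.3},{"z":4.5,"y":-4.4},{"z":5.6,"y":-5.5}]}}

```text
schema error: expected keys x, y, z, ax, ay, az
```

>>> {"fn": "drive_tool", "kwargs": {"series": [{"z":1.15,"y":-1.1},{"z":2.3,"y":-2.2},{"z":3.4,"y":-3.3},{"z":4.4,"y":-4.4},{"z":5.0,"y":-5.3}]}}

```text
schema error: expected keys x, y, z, ax, ay, az
```

>>> {"fn": "drive_tool", "kwargs": {"series": [{"z":0.7,"y":-0.8},{"z":1.4,"y":-1.6},{"z":2.1,"y":-2.3},{"z":2.1,"y":-2.3}]}}

```text
schema error: expected keys x, y, z, ax, ay, az
```

```bash
python3 - <<'E'
from plant import sensors,cams
from h import *
from scipy.spatial.transform import Rotation as Ro
s=sensors.state();q=s["tool_rot"];R=Ro.from_quat([q[1],q[2],q[3],q[0]]).as_matrix();print(R.round(4))
print(s)
for n in("top","wrist","side"):
    d=cams.grab_frame(n); cv2.imwrite(f"pics/{n}1.png",d["img"])
E
```

```text
[[-4.000e-04  3.115e-01  9.502e-01]
 [-9.000e-04  9.502e-01 -3.115e-01]
 [-1.000e+00 -1.000e-03 -1.000e-04]]
{'time': 0.25, 'joint_pos': array([ 1.13497989e+00,  5.30394206e-02,  1.61353497e+00, -2.27026547e-05,
        1.47598671e+00, -1.19005602e-01]), 'joint_vel': array([ 3.59457580e-05, -2.66433248e-03, -1.30777840e-03, -1.63012080e-03,
        4.82103412e-03, -5.75144946e-04]), 'joint_efforts': array([ 9.21588548e-05, -3.93297172e+01, -3.69892001e+01, -1.44213045e-04,
        4.52893306e-03, -4.49091499e-05]), 'tool_pos': array([0.19459629, 0.59362743, 0.23071334]), 'tool_rot': array([ 0.69816781,  0.11120944,  0.69833998, -0.11187243]), 'contact_force': array([ 0.35243401, -0.9447159 , -0.13855418]), 'ft_torque': array([-0.0065419 ,  0.02061069,  0.02906832]), 'gripper_width': 0.9995754346946059}
```

View pics/wrist1.png

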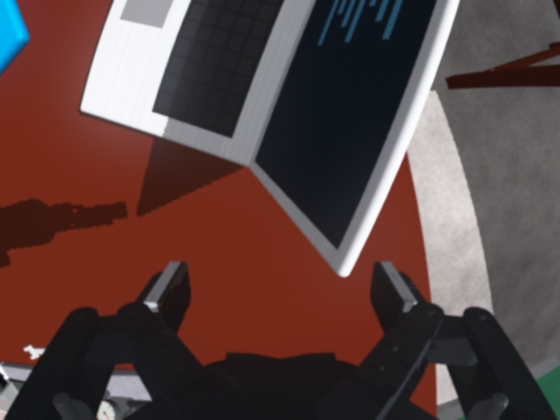

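All six keys are required in every row. While travelling I'll also turn the heading by −18.1° so that tool y is world y and tool z is world x.

>>> {"fn": "drive_tool", "kwargs": {"series": [{"x":-0.4,"y":0,"z":1.6,"ax":-0.8,"ay":0,"az":0},{"x":-0.8,"y":0,"z":3.2,"ax":-1.6,"ay":0,"az":0},{"x":-0.8,"y":-0.5,"z":4.7,"ax":-2.4,"ay":0,"az":0},{"x":-0.8,"y":-1.4,"z":6.0,"ax":-3.2,"ay":0,"az":0},{"x":-0.8,"y":-2.4,"z":7.2,"ax":-3.63,"ay":0,"az":0}], "hand": 1}}

```text
time: 0.82
tool_pos: [0.3487, 0.4798, 0.2515]
tool_rot: [0.707, -0.001, 0.707, 0.001]
contact_force: [-0.1, -0.5, -0.6]
gripper_width: 1.001
```

```bash
cat > st.py <<'E'
from plant import sensors
from h import *
from scipy.spatial.transform import Rotation as Ro
s=sensors.state();q=s["tool_rot"];R=Ro.from_quat([q[1],q[2],q[3],q[0]]).as_matrix();print(R.round(4))
print(s["time"],s["tool_pos"],s["joint_pos"].round(2),s["contact_force"].round(1),s["gripper_width"])
t=np.array([.547,.070,.25]);print(R.T@(t-s["tool_pos"])/.025)
E
python3 st.py
```

```text
[[ 7.0e-04 -2.9e-03  1.0e+00]
 [ 4.0e-04  1.0e+00  2.9e-03]
 [-1.0e+00  4.0e-04  7.0e-04]]
0.8167 [0.34870744 0.47980688 0.25152801] [ 0.82 -0.03  1.67 -0.    1.51 -0.76] [-0.1 -0.5 -0.6] 1.0012066574846457
[  0.06023496 -16.41546801   7.88359719]
```

>>> {"fn": "drive_tool", "kwargs": {"series": [{"x":0,"y":-1.4,"z":0.7,"ax":0,"ay":0,"az":0},{"x":0,"y":-2.8,"z":1.4,"ax":0,"ay":0,"az":0},{"x":0,"y":-4.2,"z":2.1,"ax":0,"ay":0,"az":0},{"x":0,"y":-5.6,"z":2.8,"ax":0,"ay":0,"az":0},{"x":0,"y":-7.0,"z":3.5,"ax":0,"ay":0,"az":0}]}}

```text
time: 1.23
tool_pos: [0.435, 0.3041, 0.2516]
tool_rot: [0.707, 0.0, 0.707, 0.0]
contact_force: [1.3, -0.5, 0.4]
gripper_width: 1.001
```

>>> {"fn": "drive_tool", "kwargs": {"series": [{"x":0,"y":-1.4,"z":0.7,"ax":0,"ay":0,"az":0},{"x":0,"y":-2.8,"z":1.4,"ax":0,"ay":0,"az":0},{"x":0,"y":-4.2,"z":2.1,"ax":0,"ay":0,"az":0},{"x":0,"y":-5.6,"z":2.8,"ax":0,"ay":0,"az":0},{"x":0,"y":-6.6,"z":3.2,"ax":0,"ay":0,"az":0}]}}

```text
time: 1.65
tool_pos: [0.5157, 0.1379, 0.2515]
tool_rot: [0.707, 0.0, 0.707, -0.001]
contact_force: [0.8, 0.8, 0.9]
gripper_width: 0.998
```

```bash
python3 st.py; python3 - <<'E'
from plant import cams
from h import *
for n in("top","wrist","side"):
    d=cams.grab_frame(n); cv2.imwrite(f"pics/{n}2.png",d["img"])
    if n=="wrist": print(repr(d["cam_to_world"]))
E
```

```text
[[ 1.e-03  2.e-03  1.e+00]
 [-7.e-04  1.e+00 -2.e-03]
 [-1.e+00 -7.e-04  1.e-03]]
1.65 [0.51567508 0.13793857 0.25154796] [ 0.12 -0.18  1.8  -0.    1.52 -1.45] [0.8 0.8 0.9] 0.9984318614788252
[ 0.06491542 -2.71499577  1.25835459]
array([[ 0.0062329 ,  0.95521272,  0.29585436,  0.44116342],
       [ 0.99997013, -0.00460179, -0.00620922,  0.13484053],
       [-0.00456967,  0.29588423, -0.95521288,  0.39298457],
       [ 0.        ,  0.        ,  0.        ,  1.        ]])
```

View pics/wrist2.png

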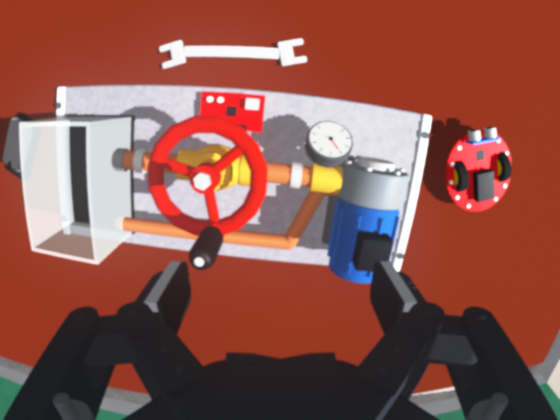

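The wrist view shows the whole wheel: rim spanning columns 148–268 and rows 116–237, hub nut (203,181), handle cap (199,262). I'll cross-check the positions with the fisheye model.

```bash
cat >> h.py <<'E'
def fray(d,u,v):
    K=d["camera_matrix"];T=d["cam_to_world"]
    a=(u-K[0,2])/K[0,0];b=(v-K[1,2])/K[1,1];th=np.hypot(a,b)
    r=np.array([np.sin(th)*a/th,np.sin(th)*b/th,np.cos(th)]);return T[:3,3],T[:3,:3]@r
def fz(d,u,v,z):
    o,r=fray(d,u,v);return o+r*(z-o[2])/r[2]
E
python3 - <<'E'
from plant import cams
from h import *
d=cams.grab_frame("wrist");im=d["img"]
print("nut",fz(d,203,181,.133),"handletop",fz(d,199,262,.186))
# circle fit of red rim (world plane z=.119)
h=cv2.cvtColor(im,cv2.COLOR_BGR2HSV)
m=(((h[...,0]<5)|(h[...,0]>175))&(h[...,1]>200)&(h[...,2]>170)).astype(np.uint8)
m[:,:140]=0;m[:,275:]=0;m[:113]=0;m[245:]=0
cs,_=cv2.findContours(m,cv2.RETR_EXTERNAL,cv2.CHAIN_APPROX_NONE);c=max(cs,key=cv2.contourArea)
P=np.array([fz(d,*p[0],.119)[:2] for p in c])
from scipy.optimize import least_squares
f=least_squares(lambda q:np.hypot(P[:,0]-q[0],P[:,1]-q[1])-q[2],[.5,.067,.055],loss="soft_l1",f_scale=.001)
print(f.x,np.sqrt((f.fun**2).mean()))
t=cams.grab_frame("top");s=cams.grab_frame("side")
for n,f2 in(("t",t),("s",s)):
    print(n,proj(f2,[.5,.067,.119]),proj(f2,[.547,.07,.186]),proj(f2,[.547,.07,.159]))
E
```

```text
nut [0.49729049 0.07380141 0.133     ] handletop [0.5454335  0.07899039 0.186     ]
[0.49048553 0.07884217 0.04482208] 0.01495699903160324
t (np.float64(266.2357097436579), np.float64(224.79587642754808)) (np.float64(264.06462893372424), np.float64(202.72980669100033)) (np.float64(264.4683810701841), np.float64(203.50183997161747))
s (np.float64(259.7784298437054), np.float64(205.54579314623652)) (np.float64(271.8352679434407), np.float64(182.43111401445276)) (np.float64(271.87790112519394), np.float64(189.6456443511684))
```

The arm was still settling between those two frames, so the old pixels don't match the new camera pose. I'll repeat with one frame.

```bash
python3 st.py; python3 - <<'E'
from plant import cams
from h import *
from scipy.optimize import least_squares
d=cams.grab_frame("wrist");im=d["img"];cv2.imwrite("pics/w3.png",im);print(d["cam_to_world"][:3,3])
h=cv2.cvtColor(im,cv2.COLOR_BGR2HSV)
m=(((h[...,0]<5)|(h[...,0]>175))&(h[...,1]>200)&(h[...,2]>190)).astype(np.uint8)
m[:,:140]=0;m[:,290:]=0;m[:113]=0;m[245:]=0
cv2.imwrite("pics/m3.png",np.hstack([im[90:290,120:320],cv2.merge([m*255]*3)[90:290,120:320]]).repeat(2,0).repeat(2,1)[:, :800])
E
```

```text
[[-1.e-04 -1.e-03  1.e+00]
 [ 4.e-04  1.e+00  1.e-03]
 [-1.e+00  4.e-04 -1.e-04]]
1.95 [0.51417566 0.14165229 0.25130522] [ 0.13 -0.18  1.8   0.    1.52 -1.44] [ 0.2  0.1 -0.5] 0.9975522457918727
[ 0.05078288 -2.867407    1.31015462]
[0.43878791 0.14057112 0.39297   ]
```

View pics/m3.png

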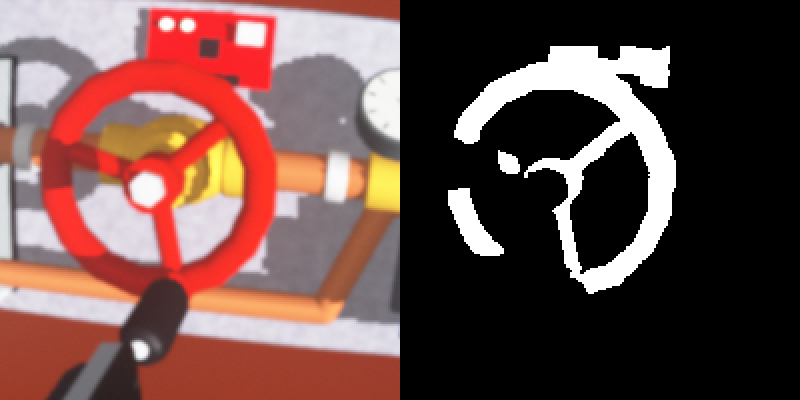

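```bash
python3 - <<'E'
from plant import cams
from h import *
d=cams.grab_frame("wrist");print(d["cam_to_world"][:3,3])
for n,u,v,z in(("L",140.5,180,.119),("R",258,180,.119),("T",197.5,119,.119),("nut",194,184,.133),("cap",190,264.5,.186),("hb",203,231,.132)): print(n,fz(d,u,v,z).round(4))
E
```

```text
[0.43870502 0.1407786  0.3929761 ]
L [0.4979 0.0125 0.119 ]
R [0.4993 0.1215 0.119 ]
T [0.4454 0.0703 0.119 ]
nut [0.4992 0.0683 0.133 ]
cap [0.5471 0.0746 0.186 ]
hb [0.5418 0.0729 0.132 ]
```

Estimates agree: wheel centre ≈ (0.500, 0.067), handle ≈ (0.5475, 0.0725), so the radius is about 48 mm. I'll move over the handle, go down and grip.

>>> {"fn": "drive_tool", "kwargs": {"series": [{"x":0,"y":-1.0,"z":0.5,"ax":0,"ay":0,"az":0},{"x":0,"y":-2.0,"z":1.0,"ax":0,"ay":0,"az":0},{"x":0,"y":-2.77,"z":1.33,"ax":0,"ay":0,"az":0},{"x":0,"y":-2.77,"z":1.33,"ax":0,"ay":0,"az":0},{"x":0.5,"y":-2.77,"z":1.33,"ax":0,"ay":0,"az":0}]}}

```text
time: 2.47
tool_pos: [0.5493, 0.0719, 0.2414]
tool_rot: [0.709, 0.0, 0.705, 0.0]
contact_force: [-0.1, 0.5, 0.5]
gripper_width: 0.999
```

```bash
python3 st.py; python3 - <<'E'
from plant import cams
from h import *
d=cams.grab_frame("wrist");cv2.imwrite("pics/w4.png",d["img"])
E
python3 st.py
```

```text
[[ 5.1e-03  2.0e-04  1.0e+00]
 [ 4.0e-04  1.0e+00 -2.0e-04]
 [-1.0e+00  4.0e-04  5.1e-03]]
2.4667 [0.54931244 0.07193629 0.241393  ] [-0.   -0.13  1.77  0.    1.49 -1.58] [-0.1  0.5  0.5] 0.9990086610524731
[-0.34478327 -0.07731543 -0.09071934]
[[-1.8e-03 -8.0e-04  1.0e+00]
 [ 5.0e-04  1.0e+00  8.0e-04]
 [-1.0e+00  5.0e-04 -1.8e-03]]
2.5167 [0.54705496 0.07246922 0.23647632] [-0.   -0.12  1.78  0.    1.49 -1.58] [-0.6  0.3 -2. ] 0.9990371415895127
[-0.54099514 -0.0984765  -0.00325456]
```

View pics/w4.png

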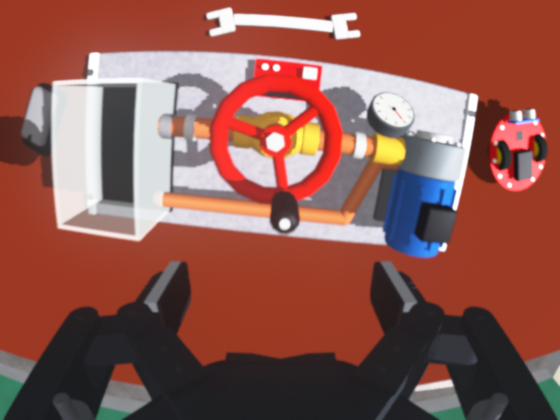

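The handle cap at (284,224) is centred between the fingertips (columns 188 and 373). I'll go down now.

>>> {"fn": "drive_tool", "kwargs": {"series": [{"x":1.2,"y":0,"z":0,"ax":0,"ay":0,"az":0},{"x":2.4,"y":0,"z":0,"ax":0,"ay":0,"az":0},{"x":3.4,"y":0,"z":0,"ax":0,"ay":0,"az":0},{"x":3.8,"y":0,"z":0,"ax":0,"ay":0,"az":0},{"x":3.8,"y":0,"z":0,"ax":0,"ay":0,"az":0}]}}

```text
time: 2.93
tool_pos: [0.5447, 0.0728, 0.1396]
tool_rot: [0.704, -0.001, 0.71, 0.001]
contact_force: [-0.5, 0.5, -0.4]
gripper_width: 0.999
```

>>> {"fn": "drive_tool", "kwargs": {"series": [{"x":0,"y":0,"z":0,"ax":0,"ay":0,"az":0},{"x":0,"y":0,"z":0,"ax":0,"ay":0,"az":0},{"x":0,"y":0,"z":0,"ax":0,"ay":0,"az":0},{"x":0,"y":0,"z":0,"ax":0,"ay":0,"az":0},{"x":0,"y":0,"z":0,"ax":0,"ay":0,"az":0}], "hand": 0}}

```text
time: 3.35
tool_pos: [0.5486, 0.0717, 0.1453]
tool_rot: [0.708, 0.0, 0.706, 0.0]
contact_force: [-0.0, 10.3, 5.0]
gripper_width: 0.299
```

>>> {"fn": "drive_tool", "kwargs": {"series": [{"x":0,"y":0,"z":0,"ax":0,"ay":0,"az":0},{"x":0,"y":0,"z":0,"ax":0,"ay":0,"az":0},{"x":0,"y":0,"z":0,"ax":0,"ay":0,"az":0},{"x":0,"y":0,"z":0,"ax":0,"ay":0,"az":0},{"x":0,"y":0,"z":0,"ax":0,"ay":0,"az":0}]}}

```text
time: 3.77
tool_pos: [0.5486, 0.0718, 0.1454]
tool_rot: [0.708, 0.0, 0.706, 0.0]
contact_force: [-1.5, 1.6, 6.7]
gripper_width: 0.232
```

```bash
python3 st.py; python3 - <<'E'
from plant import cams
from h import *
d=cams.grab_frame("wrist");cv2.imwrite("pics/w5.png",d["img"])
d=cams.grab_frame("side");cv2.imwrite("pics/s5.png",cv2.resize(d["img"][120:270,160:360],None,fx=4,fy=4))
E
python3 st.py
```

```text
[[ 2.2e-03  1.0e-04  1.0e+00]
 [ 7.0e-04  1.0e+00 -1.0e-04]
 [-1.0e+00  7.0e-04  2.2e-03]]
3.7667 [0.54861281 0.0718312  0.14538036] [-0.   -0.05  1.86  0.    1.33 -1.58] [-1.5  1.6  6.7] 0.2321689389118016
[-4.18496715 -0.0702647  -0.05540969]
[[ 2.2e-03  0.0e+00  1.0e+00]
 [ 7.0e-04  1.0e+00 -0.0e+00]
 [-1.0e+00  7.0e-04  2.2e-03]]
3.8667 [0.54861676 0.07184091 0.14537017] [-0.   -0.05  1.86  0.    1.33 -1.58] [-0.1  2.4  5.2] 0.2308812898954567
[-4.18537653 -0.07057629 -0.05557193]
```

View pics/w5.png

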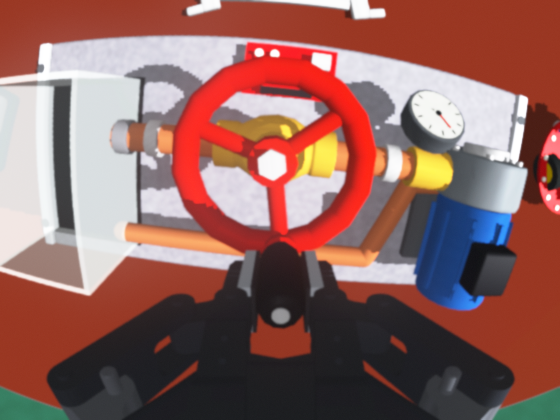

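View pics/s5.png

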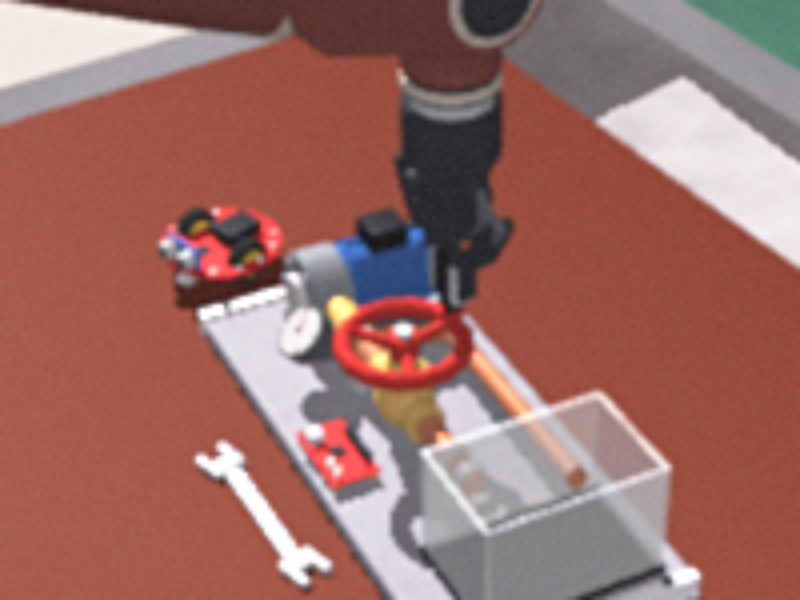

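Gripped: opening 0.231 × 85 ≈ 20 mm, which fits the 21 mm grip. Handle angle is about 6° from world +x. I'll work out the clockwise arc offsets.

```bash
cat > arc.py <<'E'
import sys,numpy as np
a0,step,n,calls=map(float,sys.argv[1:5]); r=48/25
for c in range(int(calls)):
    s=a0+c*n*step; A=np.radians(s+step*np.arange(1,n+1)); S=np.radians(s)
    print(f"{s:7.1f}:"," ".join("(y %.2f z %.2f)"%(r*(np.sin(a)-np.sin(S)),r*(np.cos(a)-np.cos(S))) for a in A))
E
python3 arc.py 6 -12 5 1; python3 arc.py -54 -8 5 1; python3 arc.py -94 -3 5 26
```

```text
6.0: (y -0.40 z 0.00) (y -0.79 z -0.08) (y -1.16 z -0.25) (y -1.49 z -0.48) (y -1.75 z -0.78)
  -54.0: (y -0.14 z -0.23) (y -0.25 z -0.47) (y -0.32 z -0.73) (y -0.36 z -0.99) (y -0.36 z -1.26)
  -94.0: (y 0.01 z -0.10) (y 0.02 z -0.20) (y 0.04 z -0.30) (y 0.07 z -0.40) (y 0.10 z -0.49)
 -109.0: (y 0.04 z -0.09) (y 0.08 z -0.19) (y 0.12 z -0.28) (y 0.17 z -0.36) (y 0.22 z -0.45)
 -124.0: (y 0.06 z -0.08) (y 0.12 z -0.16) (y 0.19 z -0.24) (y 0.26 z -0.31) (y 0.33 z -0.38)
 -139.0: (y 0.08 z -0.06) (y 0.16 z -0.12) (y 0.24 z -0.18) (y 0.33 z -0.23) (y 0.42 z -0.28)
 -154.0: (y 0.09 z -0.04) (y 0.18 z -0.08) (y 0.28 z -0.11) (y 0.38 z -0.14) (y 0.48 z -0.16)
 -169.0: (y 0.10 z -0.02) (y 0.20 z -0.03) (y 0.30 z -0.03) (y 0.40 z -0.03) (y 0.50 z -0.03)
 -184.0: (y 0.10 z 0.01) (y 0.20 z 0.02) (y 0.30 z 0.04) (y 0.40 z 0.07) (y 0.49 z 0.10)
 -199.0: (y 0.09 z 0.04) (y 0.19 z 0.08) (y 0.28 z 0.12) (y 0.36 z 0.17) (y 0.45 z 0.22)
 -214.0: (y 0.08 z 0.06) (y 0.16 z 0.12) (y 0.24 z 0.19) (y 0.31 z 0.26) (y 0.38 z 0.33)
 -229.0: (y 0.06 z 0.08) (y 0.12 z 0.16) (y 0.18 z 0.24) (y 0.23 z 0.33) (y 
[... 836 characters left out ...]
(y -0.49 z -0.10)
 -379.0: (y -0.09 z -0.04) (y -0.19 z -0.08) (y -0.28 z -0.12) (y -0.36 z -0.17) (y -0.45 z -0.22)
 -394.0: (y -0.08 z -0.06) (y -0.16 z -0.12) (y -0.24 z -0.19) (y -0.31 z -0.26) (y -0.38 z -0.33)
 -409.0: (y -0.06 z -0.08) (y -0.12 z -0.16) (y -0.18 z -0.24) (y -0.23 z -0.33) (y -0.28 z -0.42)
 -424.0: (y -0.04 z -0.09) (y -0.08 z -0.18) (y -0.11 z -0.28) (y -0.14 z -0.38) (y -0.16 z -0.48)
 -439.0: (y -0.02 z -0.10) (y -0.03 z -0.20) (y -0.03 z -0.30) (y -0.03 z -0.40) (y -0.03 z -0.50)
 -454.0: (y 0.01 z -0.10) (y 0.02 z -0.20) (y 0.04 z -0.30) (y 0.07 z -0.40) (y 0.10 z -0.49)
 -469.0: (y 0.04 z -0.09) (y 0.08 z -0.19) (y 0.12 z -0.28) (y 0.17 z -0.36) (y 0.22 z -0.45)
```

>>> {"fn": "drive_tool", "kwargs": {"series": [{"x":0,"y":-0.4,"z":0,"ax":0,"ay":0,"az":0},{"x":0,"y":-0.79,"z":-0.08,"ax":0,"ay":0,"az":0},{"x":0,"y":-1.16,"z":-0.25,"ax":0,"ay":0,"az":0},{"x":0,"y":-1.49,"z":-0.48,"ax":0,"ay":0,"az":0},{"x":0,"y":-1.75,"z":-0.78,"ax":0,"ay":0,"az":0}]}}

```text
time: 4.28
tool_pos: [0.5289, 0.0288, 0.1454]
tool_rot: [0.708, 0.001, 0.706, 0.001]
contact_force: [-1.6, 8.0, 6.9]
gripper_width: 0.233
```

```bash
python3 st.py
```

```text
[[ 2.0e-03  1.0e-04  1.0e+00]
 [ 3.5e-03  1.0e+00 -2.0e-04]
 [-1.0e+00  3.5e-03  2.0e-03]]
4.2833 [0.52893772 0.02878251 0.14536248] [-0.09 -0.11  1.92  0.    1.33 -1.66] [-1.6  8.   6.9] 0.23262412047020553
[-4.17829026  1.66330742  0.73069788]
```

>>> {"fn": "drive_tool", "kwargs": {"series": [{"x":0,"y":-0.14,"z":-0.23,"ax":0,"ay":0,"az":0},{"x":0,"y":-0.25,"z":-0.47,"ax":0,"ay":0,"az":0},{"x":0,"y":-0.32,"z":-0.73,"ax":0,"ay":0,"az":0},{"x":0,"y":-0.36,"z":-0.99,"ax":0,"ay":0,"az":0},{"x":0,"y":-0.36,"z":-1.26,"ax":0,"ay":0,"az":0}]}}

```text
time: 4.7
tool_pos: [0.4982, 0.0198, 0.1454]
tool_rot: [0.709, 0.001, 0.705, 0.001]
contact_force: [3.1, 5.5, 3.0]
gripper_width: 0.231
```

>>> {"fn": "drive_tool", "kwargs": {"series": [{"x":0,"y":0.01,"z":-0.1,"ax":0,"ay":0,"az":0},{"x":0,"y":0.02,"z":-0.2,"ax":0,"ay":0,"az":0},{"x":0,"y":0.04,"z":-0.3,"ax":0,"ay":0,"az":0},{"x":0,"y":0.07,"z":-0.4,"ax":0,"ay":0,"az":0},{"x":0,"y":0.1,"z":-0.49,"ax":0,"ay":0,"az":0}]}}

```text
time: 5.12
tool_pos: [0.4863, 0.0219, 0.1454]
tool_rot: [0.709, 0.001, 0.705, 0.001]
contact_force: [3.3, 3.8, 3.2]
gripper_width: 0.228
```

>>> {"fn": "drive_tool", "kwargs": {"series": [{"x":0,"y":0.04,"z":-0.09,"ax":0,"ay":0,"az":0},{"x":0,"y":0.08,"z":-0.19,"ax":0,"ay":0,"az":0},{"x":0,"y":0.12,"z":-0.28,"ax":0,"ay":0,"az":0},{"x":0,"y":0.17,"z":-0.36,"ax":0,"ay":0,"az":0},{"x":0,"y":0.22,"z":-0.45,"ax":0,"ay":0,"az":0}]}}

```text
time: 5.53
tool_pos: [0.4752, 0.0271, 0.1454]
tool_rot: [0.709, 0.0, 0.705, 0.0]
contact_force: [4.5, 2.9, 3.3]
gripper_width: 0.23
```

>>> {"fn": "drive_tool", "kwargs": {"series": [{"x":0,"y":0.06,"z":-0.08,"ax":0,"ay":0,"az":0},{"x":0,"y":0.12,"z":-0.16,"ax":0,"ay":0,"az":0},{"x":0,"y":0.19,"z":-0.24,"ax":0,"ay":0,"az":0},{"x":0,"y":0.26,"z":-0.31,"ax":0,"ay":0,"az":0},{"x":0,"y":0.33,"z":-0.38,"ax":0,"ay":0,"az":0}]}}

```text
time: 5.95
tool_pos: [0.4657, 0.035, 0.1454]
tool_rot: [0.709, 0.0, 0.705, -0.0]
contact_force: [5.8, 0.6, 3.4]
gripper_width: 0.23
```

>>> {"fn": "drive_tool", "kwargs": {"series": [{"x":0,"y":0.08,"z":-0.06,"ax":0,"ay":0,"az":0},{"x":0,"y":0.16,"z":-0.12,"ax":0,"ay":0,"az":0},{"x":0,"y":0.24,"z":-0.18,"ax":0,"ay":0,"az":0},{"x":0,"y":0.33,"z":-0.23,"ax":0,"ay":0,"az":0},{"x":0,"y":0.42,"z":-0.28,"ax":0,"ay":0,"az":0}]}}

```text
time: 6.37
tool_pos: [0.4583, 0.0453, 0.1454]
tool_rot: [0.709, -0.0, 0.706, -0.0]
contact_force: [5.2, -0.5, 5.3]
gripper_width: 0.23
```

>>> {"fn": "drive_tool", "kwargs": {"series": [{"x":0,"y":0.09,"z":-0.04,"ax":0,"ay":0,"az":0},{"x":0,"y":0.18,"z":-0.08,"ax":0,"ay":0,"az":0},{"x":0,"y":0.28,"z":-0.11,"ax":0,"ay":0,"az":0},{"x":0,"y":0.38,"z":-0.14,"ax":0,"ay":0,"az":0},{"x":0,"y":0.48,"z":-0.16,"ax":0,"ay":0,"az":0}]}}

```text
time: 6.78
tool_pos: [0.454, 0.0569, 0.1454]
tool_rot: [0.708, -0.001, 0.706, -0.001]
contact_force: [2.7, -2.4, 6.2]
gripper_width: 0.229
```

>>> {"fn": "drive_tool", "kwargs": {"series": [{"x":0,"y":0.1,"z":-0.02,"ax":0,"ay":0,"az":0},{"x":0,"y":0.2,"z":-0.03,"ax":0,"ay":0,"az":0},{"x":0,"y":0.3,"z":-0.03,"ax":0,"ay":0,"az":0},{"x":0,"y":0.4,"z":-0.03,"ax":0,"ay":0,"az":0},{"x":0,"y":0.5,"z":-0.03,"ax":0,"ay":0,"az":0}]}}

```text
time: 7.2
tool_pos: [0.4527, 0.0692, 0.1453]
tool_rot: [0.708, -0.001, 0.707, -0.001]
contact_force: [0.8, -2.3, 7.8]
gripper_width: 0.229
```

>>> {"fn": "drive_tool", "kwargs": {"series": [{"x":0,"y":0.1,"z":0.01,"ax":0,"ay":0,"az":0},{"x":0,"y":0.2,"z":0.02,"ax":0,"ay":0,"az":0},{"x":0,"y":0.3,"z":0.04,"ax":0,"ay":0,"az":0},{"x":0,"y":0.4,"z":0.07,"ax":0,"ay":0,"az":0},{"x":0,"y":0.49,"z":0.1,"ax":0,"ay":0,"az":0}]}}

```text
time: 7.62
tool_pos: [0.4531, 0.0735, 0.1452]
tool_rot: [0.705, -0.008, 0.709, -0.008]
contact_force: [-14.0, -40.3, 16.9]
gripper_width: 0.229
```

The stop is reached: 40 N against the motion, and the handle is 8 mm short of its command. I'll ease the overshoot but keep pushing on the stop for about 0.4 s.

>>> {"fn": "drive_tool", "kwargs": {"series": [{"x":0,"y":-0.22,"z":-0.06,"ax":0,"ay":0,"az":0},{"x":0,"y":-0.22,"z":-0.06,"ax":0,"ay":0,"az":0},{"x":0,"y":-0.22,"z":-0.06,"ax":0,"ay":0,"az":0},{"x":0,"y":-0.22,"z":-0.06,"ax":0,"ay":0,"az":0},{"x":0,"y":-0.22,"z":-0.06,"ax":0,"ay":0,"az":0}]}}

```text
time: 8.03
tool_pos: [0.453, 0.0732, 0.1453]
tool_rot: [0.707, -0.003, 0.707, -0.003]
contact_force: [-3.3, -12.6, 10.0]
gripper_width: 0.23
```

```bash
python3 - <<'E'
from plant import sensors,cams
from h import *
s=sensors.state();print(s)
d=cams.grab_frame("wrist");cv2.imwrite("pics/w6.png",d["img"])
d=cams.grab_frame("side");cv2.imwrite("pics/s6.png",cv2.resize(d["img"][120:270,160:360],None,fx=4,fy=4))
E
```

```text
{'time': 8.0333, 'joint_pos': array([ 0.00327236, -0.29196505,  2.07419246, -0.00919201,  1.36025804,
       -1.56497113]), 'joint_vel': array([ 0.0011003 , -0.00119342, -0.0013621 ,  0.00035472,  0.00119189,
       -0.00060849]), 'joint_efforts': array([ 5.69928199e+00, -1.84344453e+01, -3.10817492e+01,  3.11046146e+00,
       -7.65265580e-01,  3.98881588e-03]), 'tool_pos': array([0.45301813, 0.07317043, 0.14530408]), 'tool_rot': array([ 0.70679835, -0.00295723,  0.70740072, -0.00340115]), 'contact_force': array([ -3.31740446, -12.59135016,  10.0327543 ]), 'ft_torque': array([-1.78279099,  0.39009846,  0.03698539]), 'gripper_width': 0.2297112372712383}
```

View pics/w6.png

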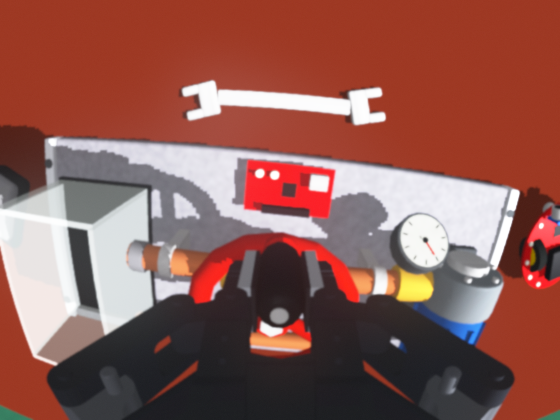

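View pics/s6.png

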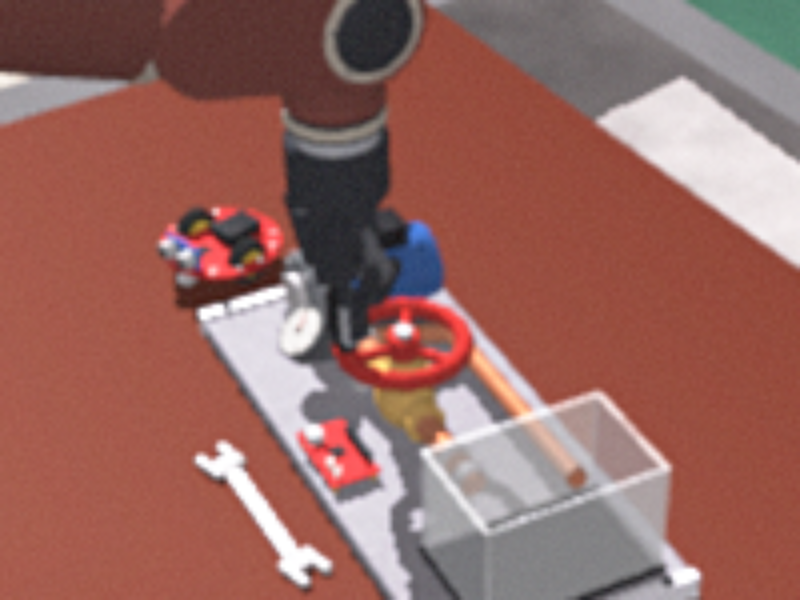

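The spanner, kit and mouse are where they were, and the wheel is held on the stop at 12.6 N, with 193.8° (0.54 turn) travelled, inside the stated 0.3–1.3 range. Next I'll fit the centre from the tracked path and make the opening table.

```bash
cat > ang.py <<'E'
import numpy as np
from plant import sensors
from scipy.spatial.transform import Rotation as Ro
from scipy.optimize import least_squares
P=np.array([(.5486,.0718),(.5289,.0288),(.4982,.0198),(.4863,.0219),(.4752,.0271),(.4657,.035),(.4583,.0453),(.4540,.0569),(.4527,.0692),(.4530,.0732)])
f=least_squares(lambda q:np.hypot(P[:,0]-q[0],P[:,1]-q[1])-.048,[.5,.067]);c=f.x
s=sensors.state();q=s["tool_rot"];R=Ro.from_quat([q[1],q[2],q[3],q[0]]).as_matrix()
g=s["tool_pos"]-.0187*R[:,0]
print("centre",c.round(4),"res mm",(f.fun*1e3).round(1),"grasp",g.round(4),"angle",np.degrees(np.arctan2(g[1]-c[1],g[0]-c[0])).round(2),"F",s["contact_force"].round(1),"w",s["gripper_width"],"t",s["time"])
E
python3 ang.py; python3 arc.py 168 12 5 6; python3 arc.py 168 4 1 1
```

```text
centre [0.5007 0.0677] res mm [ 0.   0.  -0.   0.  -0.  -0.1 -0.  -0.   0.1  0.1] grasp [0.453  0.0733 0.164 ] angle 173.28 F [ -3.3 -12.9  10.4] w 0.23092448754600173 t 8.1333
  168.0: (y -0.40 z -0.04) (y -0.80 z 0.00) (y -1.18 z 0.12) (y -1.53 z 0.32) (y -1.83 z 0.59)
  228.0: (y -0.24 z 0.32) (y -0.40 z 0.69) (y -0.48 z 1.08) (y -0.48 z 1.49) (y -0.40 z 1.88)
  288.0: (y 0.16 z 0.37) (y 0.40 z 0.69) (y 0.70 z 0.96) (y 1.05 z 1.16) (y 1.43 z 1.28)
  348.0: (y 0.40 z 0.04) (y 0.80 z 0.00) (y 1.18 z -0.12) (y 1.53 z -0.32) (y 1.83 z -0.59)
  408.0: (y 0.24 z -0.32) (y 0.40 z -0.69) (y 0.48 z -1.08) (y 0.48 z -1.49) (y 0.40 z -1.88)
  468.0: (y -0.16 z -0.37) (y -0.40 z -0.69) (y -0.70 z -0.96) (y -1.05 z -1.16) (y -1.43 z -1.28)
  168.0: (y -0.13 z -0.02)
```

The circle fit is excellent (residuals ≤ 0.1 mm): centre (0.5007, 0.0677), stop angle 173.3°. I'll open through the first turn.

>>> {"fn": "drive_tool", "kwargs": {"series": [{"x":0,"y":-0.4,"z":-0.04,"ax":0,"ay":0,"az":0},{"x":0,"y":-0.8,"z":0,"ax":0,"ay":0,"az":0},{"x":0,"y":-1.18,"z":0.12,"ax":0,"ay":0,"az":0},{"x":0,"y":-1.53,"z":0.32,"ax":0,"ay":0,"az":0},{"x":0,"y":-1.83,"z":0.59,"ax":0,"ay":0,"az":0}]}}

```text
time: 8.55
tool_pos: [0.4687, 0.0319, 0.1453]
tool_rot: [0.708, 0.001, 0.706, 0.001]
contact_force: [3.6, 10.2, 6.8]
gripper_width: 0.229
```

>>> {"fn": "drive_tool", "kwargs": {"series": [{"x":0,"y":-0.24,"z":0.32,"ax":0,"ay":0,"az":0},{"x":0,"y":-0.4,"z":0.69,"ax":0,"ay":0,"az":0},{"x":0,"y":-0.48,"z":1.08,"ax":0,"ay":0,"az":0},{"x":0,"y":-0.48,"z":1.49,"ax":0,"ay":0,"az":0},{"x":0,"y":-0.4,"z":1.88,"ax":0,"ay":0,"az":0}]}}

```text
time: 8.97
tool_pos: [0.5147, 0.0217, 0.1453]
tool_rot: [0.706, 0.001, 0.708, 0.001]
contact_force: [-5.9, 5.3, 12.6]
gripper_width: 0.227
```

```bash
python3 ang.py
```

```text
centre [0.5007 0.0677] res mm [ 0.   0.  -0.   0.  -0.  -0.1 -0.  -0.   0.1  0.1] grasp [0.5147 0.0217 0.164 ] angle -73.09 F [-5.9  5.3 12.6] w 0.22728913141660043 t 8.9667
```

Tracking is good (−73.1° against −72° commanded). Continuing.

>>> {"fn": "drive_tool", "kwargs": {"series": [{"x":0,"y":0.16,"z":0.37,"ax":0,"ay":0,"az":0},{"x":0,"y":0.4,"z":0.69,"ax":0,"ay":0,"az":0},{"x":0,"y":0.7,"z":0.96,"ax":0,"ay":0,"az":0},{"x":0,"y":1.05,"z":1.16,"ax":0,"ay":0,"az":0},{"x":0,"y":1.43,"z":1.28,"ax":0,"ay":0,"az":0}]}}

```text
time: 9.38
tool_pos: [0.5473, 0.056, 0.1453]
tool_rot: [0.707, -0.001, 0.707, -0.001]
contact_force: [-2.7, -3.0, 8.6]
gripper_width: 0.229
```

>>> {"fn": "drive_tool", "kwargs": {"series": [{"x":0,"y":0.4,"z":0.04,"ax":0,"ay":0,"az":0},{"x":0,"y":0.8,"z":0,"ax":0,"ay":0,"az":0},{"x":0,"y":1.18,"z":-0.12,"ax":0,"ay":0,"az":0},{"x":0,"y":1.53,"z":-0.32,"ax":0,"ay":0,"az":0},{"x":0,"y":1.83,"z":-0.59,"ax":0,"ay":0,"az":0}]}}

```text
time: 9.8
tool_pos: [0.5338, 0.1026, 0.1454]
tool_rot: [0.709, -0.0, 0.705, -0.0]
contact_force: [4.2, -0.4, 5.7]
gripper_width: 0.232
```

```bash
python3 ang.py
```

```text
centre [0.5007 0.0677] res mm [ 0.   0.  -0.   0.  -0.  -0.1 -0.  -0.   0.1  0.1] grasp [0.5337 0.1026 0.1641] angle 46.62 F [ 4.2 -0.4  5.7] w 0.23188337006882664 t 9.8
```

>>> {"fn": "drive_tool", "kwargs": {"series": [{"x":0,"y":0.24,"z":-0.32,"ax":0,"ay":0,"az":0},{"x":0,"y":0.4,"z":-0.69,"ax":0,"ay":0,"az":0},{"x":0,"y":0.48,"z":-1.08,"ax":0,"ay":0,"az":0},{"x":0,"y":0.48,"z":-1.49,"ax":0,"ay":0,"az":0},{"x":0,"y":0.4,"z":-1.88,"ax":0,"ay":0,"az":0}]}}

```text
time: 10.22
tool_pos: [0.4857, 0.1134, 0.1454]
tool_rot: [0.708, 0.0, 0.706, 0.001]
contact_force: [3.8, 0.1, 6.4]
gripper_width: 0.226
```

>>> {"fn": "drive_tool", "kwargs": {"series": [{"x":0,"y":-0.16,"z":-0.37,"ax":0,"ay":0,"az":0},{"x":0,"y":-0.4,"z":-0.69,"ax":0,"ay":0,"az":0},{"x":0,"y":-0.7,"z":-0.96,"ax":0,"ay":0,"az":0},{"x":0,"y":-1.05,"z":-1.16,"ax":0,"ay":0,"az":0},{"x":0,"y":-1.43,"z":-1.28,"ax":0,"ay":0,"az":0}]}}

```text
time: 10.63
tool_pos: [0.4536, 0.0771, 0.1454]
tool_rot: [0.708, 0.0, 0.706, 0.001]
contact_force: [4.7, 3.1, 4.5]
gripper_width: 0.227
```

```bash
python3 ang.py
```

```text
centre [0.5007 0.0677] res mm [ 0.   0.  -0.   0.  -0.  -0.1 -0.  -0.   0.1  0.1] grasp [0.4536 0.0771 0.1641] angle 168.79 F [4.7 3.1 4.5] w 0.22728549433274942 t 10.6333
```

One turn is nearly done: 168.8° against the stop angle of 173.3°. Now the second turn.

>>> {"fn": "drive_tool", "kwargs": {"series": [{"x":0,"y":-0.4,"z":-0.04,"ax":0,"ay":0,"az":0},{"x":0,"y":-0.8,"z":0,"ax":0,"ay":0,"az":0},{"x":0,"y":-1.18,"z":0.12,"ax":0,"ay":0,"az":0},{"x":0,"y":-1.53,"z":0.32,"ax":0,"ay":0,"az":0},{"x":0,"y":-1.83,"z":0.59,"ax":0,"ay":0,"az":0}]}}

```text
time: 11.05
tool_pos: [0.4687, 0.0319, 0.1453]
tool_rot: [0.708, 0.001, 0.706, 0.001]
contact_force: [3.0, 9.1, 7.1]
gripper_width: 0.233
```

>>> {"fn": "drive_tool", "kwargs": {"series": [{"x":0,"y":-0.24,"z":0.32,"ax":0,"ay":0,"az":0},{"x":0,"y":-0.4,"z":0.69,"ax":0,"ay":0,"az":0},{"x":0,"y":-0.48,"z":1.08,"ax":0,"ay":0,"az":0},{"x":0,"y":-0.48,"z":1.49,"ax":0,"ay":0,"az":0},{"x":0,"y":-0.4,"z":1.88,"ax":0,"ay":0,"az":0}]}}

```text
time: 11.47
tool_pos: [0.5147, 0.0217, 0.1453]
tool_rot: [0.706, 0.001, 0.708, 0.001]
contact_force: [-5.9, 5.3, 12.8]
gripper_width: 0.225
```

>>> {"fn": "drive_tool", "kwargs": {"series": [{"x":0,"y":0.16,"z":0.37,"ax":0,"ay":0,"az":0},{"x":0,"y":0.4,"z":0.69,"ax":0,"ay":0,"az":0},{"x":0,"y":0.7,"z":0.96,"ax":0,"ay":0,"az":0},{"x":0,"y":1.05,"z":1.16,"ax":0,"ay":0,"az":0},{"x":0,"y":1.43,"z":1.28,"ax":0,"ay":0,"az":0}]}}

```text
time: 11.88
tool_pos: [0.5473, 0.056, 0.1453]
tool_rot: [0.707, -0.001, 0.707, -0.001]
contact_force: [-2.3, -3.3, 8.6]
gripper_width: 0.227
```

>>> {"fn": "drive_tool", "kwargs": {"series": [{"x":0,"y":0.4,"z":0.04,"ax":0,"ay":0,"az":0},{"x":0,"y":0.8,"z":0,"ax":0,"ay":0,"az":0},{"x":0,"y":1.18,"z":-0.12,"ax":0,"ay":0,"az":0},{"x":0,"y":1.53,"z":-0.32,"ax":0,"ay":0,"az":0},{"x":0,"y":1.83,"z":-0.59,"ax":0,"ay":0,"az":0}]}}

```text
time: 12.3
tool_pos: [0.5338, 0.1026, 0.1454]
tool_rot: [0.709, -0.0, 0.705, -0.0]
contact_force: [4.7, 0.1, 5.3]
gripper_width: 0.23
```

>>> {"fn": "drive_tool", "kwargs": {"series": [{"x":0,"y":0.24,"z":-0.32,"ax":0,"ay":0,"az":0},{"x":0,"y":0.4,"z":-0.69,"ax":0,"ay":0,"az":0},{"x":0,"y":0.48,"z":-1.08,"ax":0,"ay":0,"az":0},{"x":0,"y":0.48,"z":-1.49,"ax":0,"ay":0,"az":0},{"x":0,"y":0.4,"z":-1.88,"ax":0,"ay":0,"az":0}]}}

```text
time: 12.72
tool_pos: [0.4857, 0.1134, 0.1454]
tool_rot: [0.708, 0.0, 0.706, 0.001]
contact_force: [3.5, 0.2, 6.3]
gripper_width: 0.228
```

>>> {"fn": "drive_tool", "kwargs": {"series": [{"x":0,"y":-0.16,"z":-0.37,"ax":0,"ay":0,"az":0},{"x":0,"y":-0.4,"z":-0.69,"ax":0,"ay":0,"az":0},{"x":0,"y":-0.7,"z":-0.96,"ax":0,"ay":0,"az":0},{"x":0,"y":-1.05,"z":-1.16,"ax":0,"ay":0,"az":0},{"x":0,"y":-1.43,"z":-1.28,"ax":0,"ay":0,"az":0}]}}

```text
time: 13.13
tool_pos: [0.4536, 0.0771, 0.1454]
tool_rot: [0.708, 0.0, 0.706, 0.001]
contact_force: [3.6, 1.5, 5.8]
gripper_width: 0.226
```

```bash
python3 ang.py
```

```text
centre [0.5007 0.0677] res mm [ 0.   0.  -0.   0.  -0.  -0.1 -0.  -0.   0.1  0.1] grasp [0.4535 0.0771 0.1641] angle 168.78 F [3.6 1.5 5.8] w 0.22604270480956024 t 13.1333
```

4.5° to go, then let it settle.

>>> {"fn": "drive_tool", "kwargs": {"series": [{"x":0,"y":-0.07,"z":-0.01,"ax":0,"ay":0,"az":0},{"x":0,"y":-0.15,"z":-0.02,"ax":0,"ay":0,"az":0},{"x":0,"y":-0.15,"z":-0.02,"ax":0,"ay":0,"az":0},{"x":0,"y":-0.15,"z":-0.02,"ax":0,"ay":0,"az":0},{"x":0,"y":-0.15,"z":-0.02,"ax":0,"ay":0,"az":0}]}}

```text
time: 13.55
tool_pos: [0.453, 0.0728, 0.1453]
tool_rot: [0.708, -0.0, 0.707, -0.0]
contact_force: [-0.6, 0.1, 7.9]
gripper_width: 0.229
```

>>> {"fn": "drive_tool", "kwargs": {"series": [{"x":0,"y":0,"z":0,"ax":0,"ay":0,"az":0},{"x":0,"y":0,"z":0,"ax":0,"ay":0,"az":0},{"x":0,"y":0,"z":0,"ax":0,"ay":0,"az":0},{"x":0,"y":0,"z":0,"ax":0,"ay":0,"az":0},{"x":0,"y":0,"z":0,"ax":0,"ay":0,"az":0}]}}

```text
time: 13.97
tool_pos: [0.453, 0.0728, 0.1453]
tool_rot: [0.707, -0.0, 0.707, -0.0]
contact_force: [-0.4, 0.1, 8.1]
gripper_width: 0.228
```

```bash
python3 ang.py; python3 - <<'E'
from plant import sensors,cams
from h import *
d=cams.grab_frame("wrist");cv2.imwrite("pics/w7.png",d["img"])
E
python3 ang.py
```

```text
centre [0.5007 0.0677] res mm [ 0.   0.  -0.   0.  -0.  -0.1 -0.  -0.   0.1  0.1] grasp [0.453  0.0728 0.164 ] angle 173.91 F [-0.4  0.1  8.1] w 0.22765532195212762 t 13.9667
centre [0.5007 0.0677] res mm [ 0.   0.  -0.   0.  -0.  -0.1 -0.  -0.   0.1  0.1] grasp [0.453  0.0728 0.164 ] angle 173.91 F [0.3 0.2 8.5] w 0.2292418229000484 t 14.0167
```

View pics/w7.png

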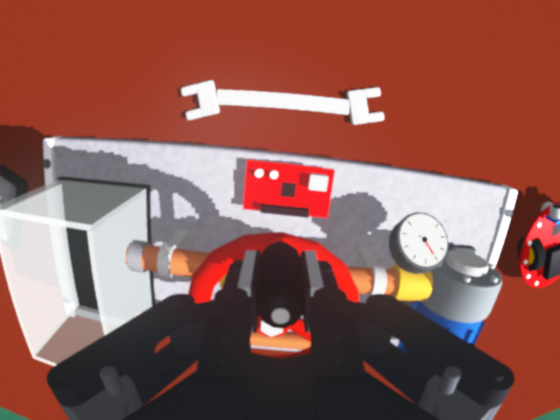

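The wrist view is the same as when the valve was closed: handle held between the pads at about (279,285), spanner still at (285,102). The wheel is two turns plus 0.6° (0.01 rad) from the stop, and still. I'll hand it in.

```bash
python3 -c "
from plant import workorder
print(workorder.job_done())"
```

```text
the job is handed in; nothing more can be done
None
```

The valve was closed against its stop, opened again by two full turns, and handed in with the handle still gripped. The hand-in reported no verdict.

- **Closing:** I turned the wheel clockwise about 194° (0.54 turn) by the handle. It then met the stop, felt as 40 N against the motion. I held it there for about 0.4 s at 12.6 N, with the handle at 173.3°.
- **Opening:** I turned it counter-clockwise two full turns. The last reading was 173.9°, so it stands about 0.01 rad past two turns, where 0.3 rad is allowed.
- **Final checks:** The angle did not change over the last two readings. The fingers are still closed on the handle at 0.229 opening (about 20 mm). I did not measure the finger force itself; the grip setting is fixed at half of maximum. The grasp point is about 5 mm above the handle's centre.
- **Surroundings:** The spanner is in the same place in the wrist views at the stop and at the end. The mouse and robot kit are only partly in view at the end, but the parts visible look unmoved. The job took about 14 s.

An early position check disagreed by about 7 mm in y because I mixed two camera frames while the arm was still settling. I repeated it from a single frame, and the tracked path then fitted a 48 mm circle to within 0.1 mm.

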